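# Index a revolving caddy with a pinch-release catch

## Task

The drain cover is in a compartment next to the front one of the white revolving caddy. Pinch the two spring buttons on the carrying bar together to free the catch, turn the caddy one stop so that the drain cover comes to the front, over the foot's nose, and leave it with the catch clicked home there, both buttons fully out again. Keep everything in the caddy upright in its compartment and leave the other things around it alone.

Things in the scene. Friction and masses are not known exactly. Their poses are not given: they have to be found in the camera images.
- bar_mid (a point): Middle of the caddy's white carrying bar, half-way up, on the tray's vertical turning axis, 214 mm above the work surface. Turns with the tray; x runs along the bar, z up; at the start its -x points to the front. The bar is 160 mm long, 36 wide, 32 high (bottom 198, top 230 mm above the surface). It sits on a neck 50 mm along the bar by 30 mm across, over a column 80 mm thick that ends at 170 mm.
- button_face_l (a point): Centre of the outer face of the grey spring button in the middle of the bar's own +y side, 28 mm along the bar and 24 mm high. It stands 8 mm proud when out: 52 mm over both buttons, 36 mm when both are flush. The spring pushes back with 5 N at first, 9 N flush.
- button_face_r (a point): The same for the button on the bar's own -y side.
- button_l (a joint): How far the +y side button is pressed in (m): 0 fully out, 0.008 flush with the bar. Its pawl is clear of the notch beyond about 0.0055; both must be that far in at once for the tray to leave a stop. Let go between two stops, both stay about 0.005 in, their pawls sliding in a smooth collar; they spring fully out only in a stop's notch.
- button_r (a joint): The same for the -y side button.
- turret (a joint): Turning angle of tray and bar (rad), counter-clockwise from above positive, about 0 at the start, where it is locked with about 3 degrees of play either way; range -1.6 to 1.6. One more stop each way: hidden adjustable clips, each anywhere 47 to 73 degrees from the first stop, to be felt only.
- tray_center (a point): Centre of the tray floor, on the turning axis, 20 mm above the work surface. Tray 300 mm across, rim 50 mm and radial dividers 82 mm above the surface, contents below 175 mm. Between stops, buttons released, it turns with about 0.2 N m, stays where left, and can be pushed by the bar away from the buttons; at a notch the pawls spring out and it stops hard. With buttons held in it passes the stop.
- cover_center (a point): Centre of the round steel drain cover, a slotted disc 80 mm across and 7 mm thick, lying loose on the tray floor 95 mm from the turning axis. It starts in the compartment 60 degrees to one or the other side of the front one (these three span 60 degrees each). Seen from above, a cover clockwise of the front needs a counter-clockwise turn, and the reverse.
- front_place (a point): The front place, fixed to the foot (does not turn): 95 mm horizontally from the turning axis towards the nose, 25 mm above the work surface. Its -x axis points out to the nose, a white tongue of the foot, 40 mm wide and 9 mm high, that sticks out 60 mm beyond the tray.
- bottle_center (a point): Middle of the trigger spray bottle standing in the caddy, 149 mm tall, body 64 mm in diameter, in the compartment on the other side of the front one from the cover; z axis up.
- jar_center (a point): Middle of a ceramic jar in the front compartment at the start, 58 mm in diameter, 72 mm tall; z axis up.
- brush_center (a point): Middle of the green handled scrub brush standing on its round head in a rear compartment, 142 mm tall, head 68 mm in diameter; z axis up.
- tumbler_center (a point): Middle of a steel tumbler in the other rear compartment, 68 mm in diameter, 90 mm tall; z axis up.
- detergent_center (a point): Middle of a white bottle 160 mm tall, 70 mm in diameter, on the shelf right of the caddy; to be left alone.
- bowl_center (a point): Middle of a ceramic bowl 140 mm in diameter, 60 mm tall, on the shelf right of the caddy; to be left alone.
Not all that is in view belongs to the job. There is more than one size of the part that bears cover_center; the job needs the middle-sized.

How it is judged:
On the way, in this order (a step that is already met when the one before it is completed fails the run):
1. both buttons are pinched in together while the caddy is still at its first stop (value of joint each of button_l, button_r above 0.0045 m and value of joint turret between -0.25 and 0.25 rad), for 0.1 s.
2. the caddy has been turned off its first stop ((value of joint turret above 0.5 rad or value of joint turret below -0.5 rad)), for 0.1 s.
At the end, for the whole second after the job is handed in: The drain cover lies flat on the tray within 45 mm (horizontally) of the front place; both buttons are out to within 2 mm, so the catch is in the stop's notch; the tray is still; bottle, jar, brush and tumbler stand within 0.5 rad of upright; the robot has let go (horizontal distance between cover_center and front_place below 0.045 m and value of joint each of button_l, button_r below 0.002 m and height (world z) of cover_center below 0.04 m and velocity of joint turret between -0.03 and 0.03 rad/s and not (angle between bottle_center's own z axis and vertical above 0.5 rad) and not (angle between jar_center's own z axis and vertical above 0.5 rad) and not (angle between brush_center's own z axis and vertical above 0.5 rad) and not (angle between tumbler_center's own z axis and vertical above 0.5 rad)); the robot touches nothing.
It fails at once if something in the caddy tipped over (angle between any of bottle_center, jar_center, brush_center, tumbler_center's own z axis and vertical above 0.5 rad).
It fails at once if a thing beside the caddy was shoved by more than 30 mm (distance of any of detergent_center, bowl_center from where it was at the start of the episode above 0.03 m).
It also fails if it takes over 48 s, if anything falls off the work surface, if the arm or the gripper's body presses on something with over 40 N, if the wrist force passes 120 N, or if a joint passes its speed limit or range.

## Robot

A 6-joint arm with a two-finger parallel gripper is mounted at the origin on the work surface. World frame = base frame: x ahead of the robot, y to its left, z up, the work surface at z = 0. Lengths are in m, angles in rad, forces in N, time in s.
With the tool pointing down it reaches from about 0.375 to 0.9 m from the base axis. Payload 3.1 kg.
Tool frame: the origin (TCP) lies at the centre of the arm's flange, where the gripper is bolted on; the fingertips stand tip_reach ahead of it and the grasp point (between the pads) lies 164 mm ahead of it (tip_reach is the distance from the TCP to the fingertips, in m); z points along the fingers, y is the direction in which the jaws open and shut (so a half turn about z gives the same grasp; the last joint's range is limited). The gripper opens to 87 mm and grips with 3 to 60 N. Pads are 19 mm wide; open, the fingers measure 117 mm over their backs; the gripper's body (75 mm by 190 mm) begins 51 mm behind the grasp point.
Start: joints at [-1.288, 0.527, 1.433, -0, 1.181, -0.178], TCP at [0.278, -0.56, 0.405] pointing down, gripper open.
Joint ranges: [-3.08, 3.08], [-0.75, 2.2], [0.22, 2.44], [-1.43, 4.57], [0, 2.65], [-2.85, 2.85]. Speed limits (rad/s): [2.79, 2.79, 3.14, 3.14, 3.14, 3.14].

## Interface

Orientations are given as a unit quaternion [x, y, z, w].
In Python, from rig import get_obs, camera, hand_in, tip_reach gives the robot as it stands. The module is installed in compiled form; this text tells all that it offers.
- The arm moves only by the tool servo_tool, never from a script. Its argument "steps" is one flat list of numbers, 5 for each row, row after row: the finger opening in m, from 0 to 0.087, then the shift along the tool's x, y, z in m, then the turn about the tool's z in rad. A call has 1 to 12 rows; each row is the pose to reach, as a shift and turn from the pose commanded when the call began, along the tool's axes at that moment; what a row does not reach only later rows make up. A row lasts 1/8 s, in which the tool goes at most 62.5 mm and 10.7 degrees, less where a joint would pass 70% of its speed; a pose out of reach is approached as far as the arm can. A call with a gripper value outside its range is refused whole. The fingers move at their own pace and stop on an object; "force" is the grip in N (left out, the last holds). Time passes only in rows, so rows that repeat a pose let the fingers close. It gives the time, the measured TCP pose, the force and the opening at its end, in the units of the state.
- get_obs(): the state, without advancing time (a new reading comes with each control period).
- camera(name): name is "scene" or "top" or "wrist"; returns a dict with "pixels" (384x512x3 uint8, blue, green, red), "vertical_fov" (degrees; the focal length in pixels is half the picture's height over the tangent of half this angle, whatever the lens; pixels are square), "cx", "cy" (the principal point, pixels), "D" ([k1, k2, p1, p2, k3] as OpenCV has them; the pictures are not rectified), "T" (4x4, takes a point from camera to world coordinates). Camera axes: x right, y up, looking along -z (the intrinsics and any distortion apply to the point x, -y, -z); pixel columns grow to the right and rows downward; lengths in m; the calibration is good to about 2 mm. A picture is of the moment at which its call begins. There is no depth.
- hand_in(): hands the job in, once; it reports no verdict.
The state is a dict: "time": time; "q": joint angles; "joint_velocities": joint speeds; "joint_torque": joint torques, N m; "position": TCP position; "tool_rot": TCP orientation; "ft_force": force on the tool from outside, world axes, zero at the start; "moment": the same for the moment, N m; "grip_width": finger opening in m.
Only numpy, scipy, OpenCV 4.12 (cv2) and the standard library are available. Lean on these libraries where they do the work, as an engineer would, in place of code of your own. Each camera call takes 0.05 s, during which the arm holds its last target.

## Working session

There is one attempt and no reset: what is moved stays moved. The work goes in short steps, Python scripts to look and compute and a tool call to move; the robot and the scene stay as the last step left them, time stands still between calls to the robot, and variables do not carry over. Pictures are saved under pics/ and viewed, and the job is handed in when it is done.

Besides the shell and the picture viewer there is one more tool, called as name(argument=value, ...) on one line, values as JSON. servo_tool: Moves the arm, as the interface text tells. Its arguments: {"type":"object","properties":{"steps":{"type":"array"},"force":{"type":"number"}},"required":["steps"]}

```bash
mkdir -p pics; cat > h.py <<'E'
import numpy as np, cv2
from rig import get_obs, camera, hand_in, tip_reach
def K(c):
    f=c["pixels"].shape[0]/2/np.tan(np.radians(c["vertical_fov"])/2)
    return np.array([[f,0,c["cx"]],[0,f,c["cy"]],[0,0,1.]])
def ray(c,uv):
    p=cv2.undistortPoints(np.array(uv,float).reshape(-1,1,2),K(c),np.array(c["D"],float)).reshape(-1,2)
    d=np.c_[p[:,0],-p[:,1],-np.ones(len(p))]
    T=np.array(c["T"]); return T[:3,3], d@T[:3,:3].T
def plane(c,uv,z):
    o,d=ray(c,uv); return o+d*((z-o[2])/d[:,2])[:,None]
def proj(c,P):
    T=np.array(c["T"]); p=(np.atleast_2d(P)-T[:3,3])@T[:3,:3]
    p=p*[1,-1,-1]
    return cv2.projectPoints(p.reshape(-1,1,3),np.zeros(3),np.zeros(3),K(c),np.array(c["D"],float))[0].reshape(-1,2)
E
python3 - <<'E'
from h import *
import pickle
for n in ["scene","top","wrist"]:
    c=camera(n); cv2.imwrite(f"pics/a_{n}.png",c["pixels"]); pickle.dump(c,open(f"a_{n}.pkl","wb"))
    print(n,c["vertical_fov"],c["cx"],c["cy"],c["D"],np.round(c["T"],3).tolist())
o=get_obs();print(o); print(tip_reach if not callable(tip_reach) else tip_reach())
E
```

```text
scene 51.03874070216442 249.01878368743166 187.64544102109934 [-0.04977678  0.          0.          0.          0.        ] [[0.612, -0.45, 0.65, 1.141], [0.79, 0.372, -0.487, -0.578], [-0.023, 0.812, 0.583, 0.68], [0.0, 0.0, 0.0, 1.0]]
top 57.69251245277169 250.00667443258678 194.95899646083177 [0.00374879 0.         0.         0.         0.        ] [[0.029, 0.994, -0.105, 0.443], [-0.999, 0.031, 0.021, -0.124], [0.024, 0.105, 0.994, 0.898], [0.0, 0.0, 0.0, 1.0]]
wrist 60.55470170496444 254.38397591046134 188.21644951647247 [-0.06398676  0.          0.          0.          0.        ] [[0.443, 0.855, 0.27, 0.352], [-0.896, 0.423, 0.131, -0.523], [-0.002, -0.301, 0.954, 0.384], [0.0, 0.0, 0.0, 1.0]]
{'time': 0.15, 'q': array([-1.28847682e+00,  5.28212816e-01,  1.43359155e+00,  5.01601323e-06,
        1.18137657e+00, -1.78519676e-01]), 'joint_velocities': array([-0.00120974, -0.00188276, -0.00194198,  0.00041946,  0.00057405,
       -0.00043212]), 'joint_torque': array([ 1.15543073e-03, -4.40427911e+01, -1.76841652e+01,  6.33374183e-02,
        5.52793953e-02, -1.05522452e-04]), 'position': array([ 0.27788014, -0.55953954,  0.40402588]), 'tool_rot': array([ 9.73570563e-01,  2.28385045e-01, -3.88810274e-05, -7.93192546e-04]), 'ft_force': array([-0.8557669 ,  0.71971904,  0.32960239]), 'moment': array([-0.03089992, -0.00362794, -0.0635193 ]), 'grip_width': 0.08661883815287619}
0.1822
```

View pics/a_scene.png

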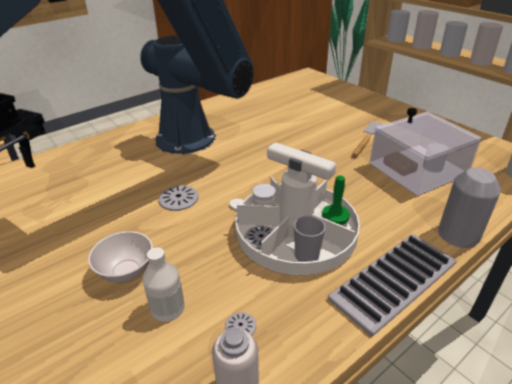

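View pics/a_top.png

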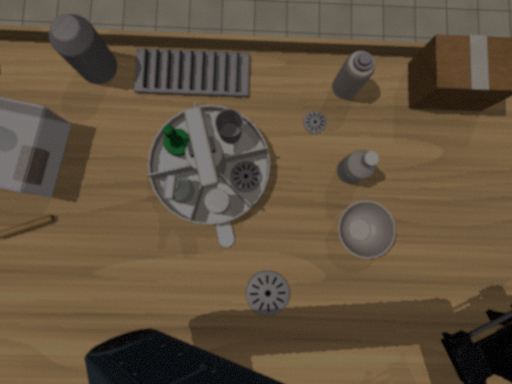

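```bash
python3 - <<'E'
from h import *
a=cv2.imread("pics/a_top.png")[95:255,140:330]; cv2.imwrite("pics/b.png",cv2.resize(a,None,fx=3.5,fy=3.5,interpolation=cv2.INTER_CUBIC))
a=cv2.imread("pics/a_scene.png")[130:280,160:370]; cv2.imwrite("pics/b2.png",cv2.resize(a,None,fx=3.5,fy=3.5,interpolation=cv2.INTER_CUBIC))
E
```

```text
(no output)
```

View pics/b.png

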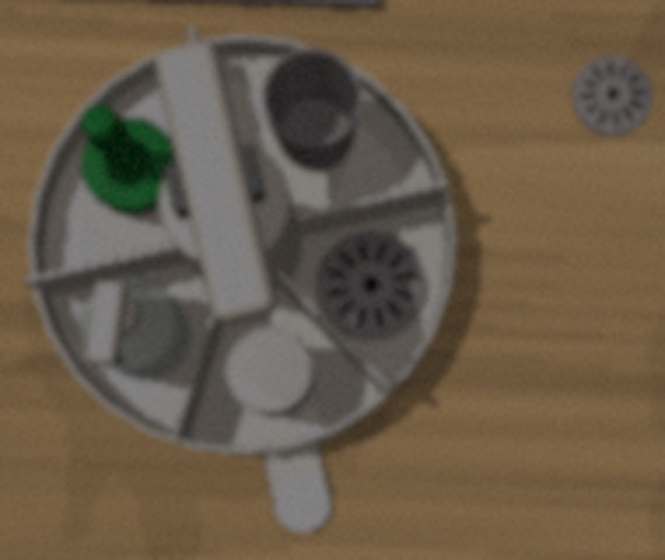

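View pics/b2.png

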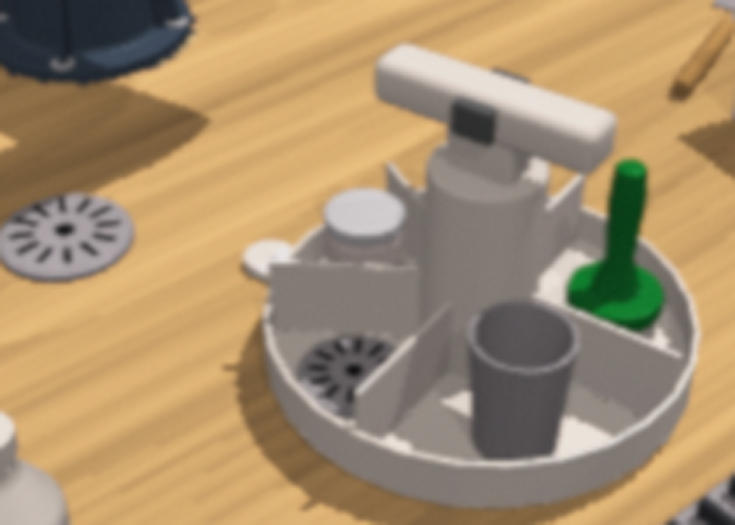

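Covers in the top view: large loose one (268,292), small loose one (315,122), and the one in the caddy at (246,177), right of the front compartment; the caddy one is the middle size. It lies counter-clockwise of the front (nose at (226,236)), so the turn is clockwise (negative). I measure sizes, bar and nose.

```bash
python3 - <<'E'
from h import *
import pickle
c=pickle.load(open("a_top.pkl","rb")); s=pickle.load(open("a_scene.pkl","rb"))
im=c["pixels"]; g=cv2.cvtColor(im,cv2.COLOR_BGR2GRAY); hsv=cv2.cvtColor(im,cv2.COLOR_BGR2HSV)
print(g[120:180:10,205],g[212,217])
m=((g>160)&(hsv[...,1]<50)).astype(np.uint8)
for t in (150,160,170,180):
    m=((g>t)&(hsv[...,1]<60)).astype(np.uint8)
    m=cv2.morphologyEx(m,cv2.MORPH_OPEN,np.ones((5,5)))
    n,l,st,ce=cv2.connectedComponentsWithStats(m)
    k=l[145,202]
    if k==0: print(t,'none');continue
    cn=max(cv2.findContours((l==k).astype(np.uint8),0,1)[0],key=len)
    r=cv2.minAreaRect(cn); print(t,r,st[k])
# approx sizes
for nm,a,b,z in [("mid",(230.5,177),(260.5,177),.027),("small",(304,122),(326,122),.007),("large",(246,292),(290,292),.007),
  ]:
    P=plane(c,[a,b],z); print(nm,np.linalg.norm(P[0]-P[1]), P.mean(0))
cor=np.array([(158,55),(210,42),(272,300),(218,315)])/3.5+[140,95]
P=plane(c,cor,.23); print(P, P.mean(0)); 
ax=P[2:].mean(0)-P[:2].mean(0); print(np.linalg.norm(ax),np.degrees(np.arctan2(ax[1],ax[0])))
print(np.linalg.norm(P[0]-P[1]),np.linalg.norm(P[2]-P[3]))
# tray rim ellipse : left/right/top/bottom extents
e=np.array([(32,265),(458,240),(240,34),(250,453)])/3.5+[140,95]
P2=plane(c,e,.05);print(P2,P2[:2].mean(0),P2[2:].mean(0))
n=np.array([(300,515)])/3.5+[140,95]; print("nose",plane(c,n,.009))
E
```

```text
[ 79  97 124 129 127 128] 101
150 none
160 none
170 none
180 none
mid 0.07574045077815213 [ 0.5802348  -0.13047751  0.027     ]
small 0.05833424964335319 [ 0.73599519 -0.30952085  0.007     ]
large 0.1101140407316225 [ 0.2948109  -0.19554225  0.007     ]
[[ 0.67605853 -0.00648457  0.23      ]
 [ 0.68469403 -0.03525278  0.23      ]
 [ 0.53921236 -0.07566937  0.23      ]
 [ 0.52993197 -0.04635946  0.23      ]] [ 0.60747422 -0.04094155  0.23      ]
0.1512300256045646 -164.60562675900493
0.03003634123311864 0.030744049424400597
[[ 0.58448636  0.10566856  0.05      ]
 [ 0.61218548 -0.19193671  0.05      ]
 [ 0.75662593 -0.03232456  0.05      ]
 [ 0.45807603 -0.05143225  0.05      ]] [ 0.59833592 -0.04313408  0.05      ] [ 0.60735098 -0.04187841  0.05      ]
nose [[ 0.4153425  -0.08563295  0.009     ]]
```

View pics/a_wrist.png

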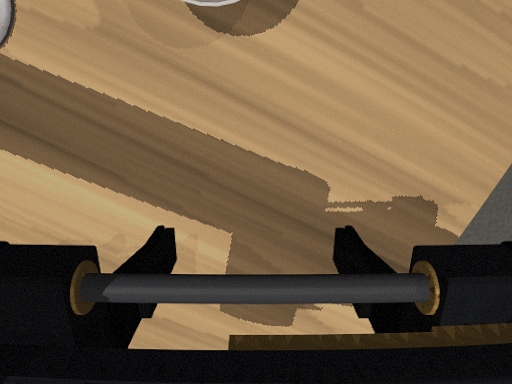

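```bash
cat >> h.py <<'E'
from scipy.spatial.transform import Rotation as R
def delta(target):
    o=get_obs(); r=R.from_quat(o["tool_rot"]); 
    x=r.as_matrix()[:,0]; print("tool x ang",np.degrees(np.arctan2(x[1],x[0])),"pos",o["position"],"t",o["time"])
    print("d tool",np.round(r.inv().apply(np.array(target)-o["position"]),4))
E
python3 -c "
from h import *
delta([.6065,-.0412,.46])"
```

```text
tool x ang 26.404018120672305 pos [ 0.27788014 -0.55953954  0.40402588] t 0.15
d tool [ 0.5249 -0.3182 -0.0553]
```

servo_tool(steps=[0.08,0,0,-0.05,-0.16,0.08,0.03,-0.02,-0.056,-0.32,0.08,0.07,-0.042,-0.056,-0.48,0.08,0.115,-0.07,-0.056,-0.64,0.08,0.16,-0.097,-0.056,-0.8,0.08,0.205,-0.124,-0.056,-0.96,0.08,0.25,-0.152,-0.056,-1.12,0.08,0.295,-0.179,-0.056,-1.28,0.08,0.34,-0.206,-0.056,-1.44,0.08,0.385,-0.233,-0.056,-1.6,0.08,0.42,-0.255,-0.056,-1.76,0.08,0.455,-0.276,-0.056,-1.92])

```text
time: 1.65
position: [0.5633, -0.1087, 0.4605]
tool_rot: [0.369, 0.93, -0.0, -0.0]
ft_force: [1.0, -0.4, 0.6]
grip_width: 0.0803
```

```bash
python3 -c "
from h import *
delta([.6065,-.0412,.46]);print(get_obs()['q'])"
```

```text
tool x ang 136.74439723716668 pos [ 0.56327677 -0.10868447  0.46047739] t 1.65
d tool [0.0148 0.0788 0.0005]
[-3.85309298e-01  3.97655940e-01  1.49628815e+00 -9.21665892e-05
  1.24824649e+00 -1.20112377e+00]
```

servo_tool(steps=[0.08,0.005,0.025,0,-0.17,0.08,0.01,0.05,0,-0.34,0.08,0.0148,0.07,0,-0.51,0.08,0.0148,0.0788,0,-0.68,0.08,0.0148,0.0788,0,-0.85,0.08,0.0148,0.0788,0,-1.02,0.08,0.0148,0.0788,0,-1.02])

```text
time: 2.52
position: [0.6063, -0.0429, 0.4604]
tool_rot: [-0.128, 0.992, 0.0, -0.0]
ft_force: [-0.3, -0.4, 0.4]
grip_width: 0.0803
```

```bash
python3 - <<'E'
from h import *
import pickle
delta([.6065,-.0412,.46])
c=camera("wrist"); cv2.imwrite("pics/c_wrist.png",c["pixels"]); pickle.dump(c,open("c_wrist.pkl","wb"))
c=camera("scene"); cv2.imwrite("pics/c_scene.png",c["pixels"]);pickle.dump(c,open("c_scene.pkl","wb"))
E
```

```text
tool x ang -165.25595648833652 pos [ 0.60627308 -0.04286373  0.46037936] t 2.525
d tool [-0.0006  0.0016  0.0004]
```

View pics/c_wrist.png

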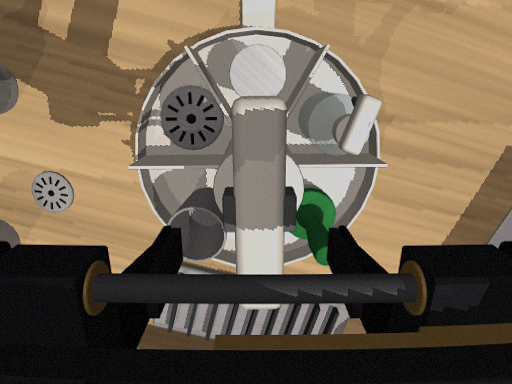

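View pics/c_scene.png

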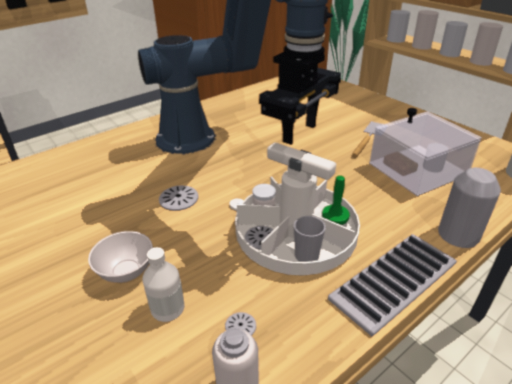

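Wrist view: bar runs straight down the picture (u 233–287), the dark buttons at about (228,206) and (290,206), cover at (191,117). Refining with an enlarged crop.

```bash
python3 - <<'E'
from h import *
a=cv2.imread("pics/c_wrist.png")[80:320,180:340]; cv2.imwrite("pics/d.png",cv2.resize(a,None,fx=2.5,fy=2.5,interpolation=cv2.INTER_CUBIC))
a=cv2.imread("pics/c_wrist.png")[175:240,205:315]; cv2.imwrite("pics/d2.png",cv2.resize(a,None,fx=7,fy=7,interpolation=cv2.INTER_CUBIC))
E
```

```text
(no output)
```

View pics/d2.png

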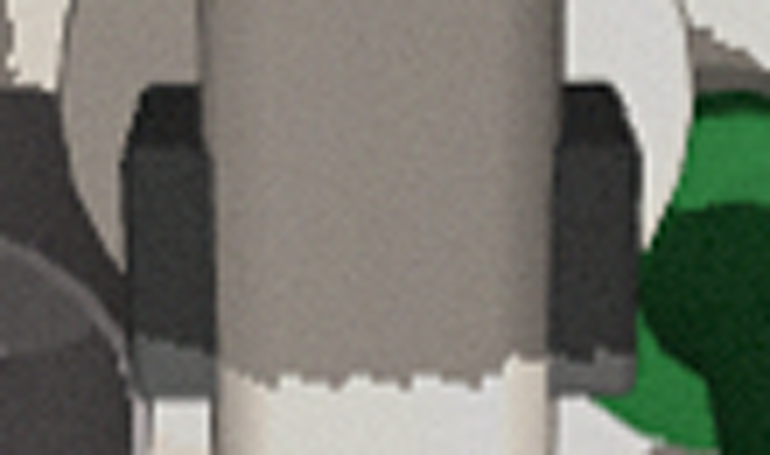

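View pics/d.png

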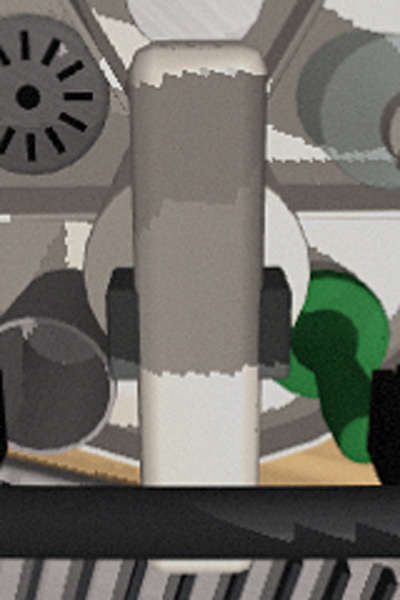

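```bash
python3 - <<'E'
from h import *
import pickle
c=pickle.load(open("c_wrist.pkl","rb"))
uv=np.array([(122,150),(640,150),(635,392),(135,395)])/7+[205,175]
P=plane(c,uv,.226); print(P.round(4),P.mean(0))
print("width",np.linalg.norm(P[0]-P[1]),np.linalg.norm(P[3]-P[2]),"len",np.linalg.norm(P[0]-P[3]),np.linalg.norm(P[1]-P[2]))
a=(P[0]+P[1]-P[2]-P[3])/2; print("ang",np.degrees(np.arctan2(a[1],a[0])))
uv=np.array([(136,75),(264,75),(256,480),(144,480)])/2.5+[180,80]
Q=plane(c,uv,.228); a=(Q[0]+Q[1]-Q[2]-Q[3])/2; print("bar w",np.linalg.norm(Q[0]-Q[1]),np.linalg.norm(Q[3]-Q[2]),"ang",np.degrees(np.arctan2(a[1],a[0])),Q[:2].mean(0),Q[2:].mean(0))
t=P.mean(0);delta([t[0],t[1],.378])
E
```

```text
[[ 0.6022 -0.0672  0.226 ]
 [ 0.5893 -0.0179  0.226 ]
 [ 0.6144 -0.0108  0.226 ]
 [ 0.6275 -0.06    0.226 ]] [ 0.60834411 -0.0390001   0.226     ]
width 0.05093659080661362 0.05092776016463002 len 0.026375886670783787 0.026058342661639148
ang -164.19050682866052
bar w 0.03232165206131839 0.03308408196777918 ang -165.04588479486063 [ 0.53929733 -0.05726302  0.228     ] [ 0.65196875 -0.0271695   0.228     ]
tool x ang -165.3032615683858 pos [ 0.60628426 -0.04296994  0.46051951] t 2.625
d tool [-0.003   0.0033  0.0825]
```

servo_tool(steps=[0.08,-0.002,0.0028,0.02,-0.01,0.08,-0.0025,0.0028,0.045,-0.01,0.08,-0.0025,0.0028,0.065,-0.01,0.08,-0.0025,0.0028,0.078,-0.01,0.075,-0.0025,0.0028,0.082,-0.01,0.065,-0.0025,0.0028,0.082,-0.01,0.058,-0.0025,0.0028,0.082,-0.01,0.058,-0.0025,0.0028,0.082,-0.01,0.058,-0.0025,0.0028,0.082,-0.01], force=25)

```text
time: 3.75
position: [0.6081, -0.0396, 0.3792]
tool_rot: [-0.134, 0.991, -0.0, 0.0]
ft_force: [-0.3, -0.1, -0.6]
grip_width: 0.0581
```

```bash
python3 - <<'E'
from h import *
c=camera("wrist"); cv2.imwrite("pics/e_wrist.png",c["pixels"])
delta([.608,-.0395,.378]); print(get_obs()["ft_force"],get_obs()["moment"],get_obs()["grip_width"])
E
```

```text
tool x ang -164.57915945845812 pos [ 0.60807878 -0.03961337  0.37906019] t 3.8
d tool [0.     0.0001 0.0011]
[-1.09685098  0.43439104  0.12857604] [ 0.11629703 -0.12517698  0.01587533] 0.058474271077631056
```

View pics/e_wrist.png

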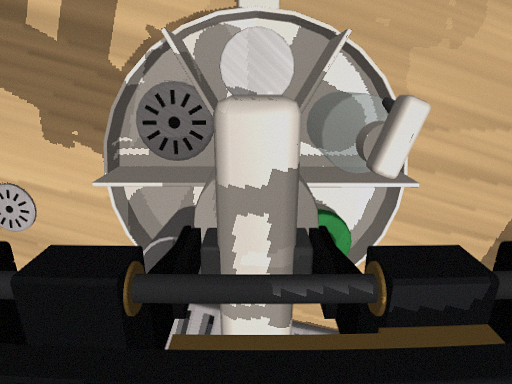

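Fingers straddle the buttons (pad edges near u≈200 and 312, bar 217–300), no contact yet. Pinching.

servo_tool(steps=[0.05,0,0,0.001,0,0.044,0,0,0.001,0,0.038,0,0,0.001,0,0.034,0,0,0.001,0,0.034,0,0,0.001,0,0.034,0,0,0.001,0], force=25)

```text
time: 4.55
position: [0.6079, -0.0391, 0.3777]
tool_rot: [-0.134, 0.991, 0.001, -0.0]
ft_force: [-0.6, 3.7, 1.8]
grip_width: 0.036
```

```bash
python3 - <<'E'
from h import *
delta([.608,-.0395,.378]); print(get_obs()["ft_force"],get_obs()["moment"],get_obs()["grip_width"])
E
```

```text
tool x ang -164.58472714944756 pos [ 0.60792635 -0.03910312  0.37773472] t 4.55
d tool [ 0.     -0.0004 -0.0003]
[-0.62343159  3.71886307  1.81959989] [ 0.76656353 -0.05263797 -0.14552854] 0.03603081822602378
```

servo_tool(steps=[0.034,0,0,0,0.02,0.034,0,0,0,0.05,0.034,0,0,0,0.09,0.034,0,0,0,0.13,0.034,0,0,0,0.17,0.034,0,0,0,0.2])

```text
time: 5.3
position: [0.6079, -0.039, 0.3777]
tool_rot: [-0.034, 0.999, 0.001, -0.0]
ft_force: [-0.9, 6.6, 2.1]
grip_width: 0.0358
```

```bash
python3 - <<'E'
from h import *
c=camera("top"); cv2.imwrite("pics/f_top.png",c["pixels"][60:260,100:340])
delta([.608,-.0395,.378]); print(get_obs()["ft_force"],get_obs()["moment"],get_obs()["grip_width"])
E
```

```text
tool x ang -176.1966150070955 pos [ 0.60791881 -0.03898555  0.37772175] t 5.35
d tool [-0.     -0.0005 -0.0003]
[-0.78121115  5.08405323  1.65504532] [ 0.99322851 -0.07026152 -0.15075999] 0.03604090216775893
```

View pics/f_top.png

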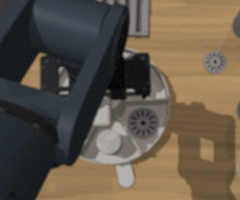

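The tray is following (jar and cover shifted clockwise, little force). Continuing.

servo_tool(steps=[0.034,0,0,0,0.03,0.034,0,0,0,0.08,0.034,0,0,0,0.14,0.034,0,0,0,0.2,0.034,0,0,0,0.26,0.034,0,0,0,0.32,0.034,0,0,0,0.38,0.034,0,0,0,0.42,0.034,0,0,0,0.44,0.034,0,0,0,0.44])

```text
time: 6.6
position: [0.608, -0.0387, 0.3777]
tool_rot: [0.185, 0.983, 0.001, -0.0]
ft_force: [-0.6, 5.8, 0.7]
grip_width: 0.0362
```

```bash
python3 - <<'E'
from h import *
c=camera("wrist"); cv2.imwrite("pics/g_wrist.png",c["pixels"])
delta([.608,-.0395,.378]); print(get_obs()["ft_force"],get_obs()["moment"],get_obs()["grip_width"])
E
```

```text
tool x ang 158.67070264727138 pos [ 0.60795625 -0.03864929  0.37772025] t 6.65
d tool [-0.0003 -0.0008 -0.0003]
[-0.570344    6.91526922  1.82710701] [ 1.05336622 -0.10921095 -0.09131816] 0.03608958368566151
```

View pics/g_wrist.png

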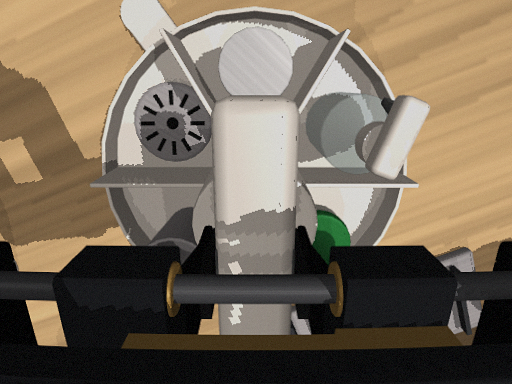

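servo_tool(steps=[0.05,0,0,0,0,0.06,0,0,0,0,0.06,0,0,0,0,0.06,0.02,0,0,0,0.06,0.04,0,0,0,0.06,0.055,0,0,0,0.05,0.055,0,0,0,0.042,0.055,0,0,0,0.042,0.055,0,0,0])

```text
time: 7.78
position: [0.5575, -0.0201, 0.3778]
tool_rot: [0.184, 0.983, -0.0, 0.001]
ft_force: [-0.1, 1.1, 0.1]
grip_width: 0.0438
```

```bash
python3 - <<'E'
from h import *
c=camera("wrist"); cv2.imwrite("pics/i_wrist.png",c["pixels"])
delta([.608,-.0395,.378]); print(get_obs()["ft_force"],get_obs()["moment"],get_obs()["grip_width"])
r=.055
for d in range(0,42,2):
    t=np.radians(d); print(d,[0.042,round(r*(np.cos(t)-1),4),round(r*np.sin(t),4),0,round(t,3)])
E
```

```text
tool x ang 158.74155722153733 pos [ 0.55739353 -0.01999411  0.37775992] t 7.825
d tool [-0.0542  0.0002 -0.0002]
[-0.83865661  0.3447931  -0.46202665] [ 0.09571193 -0.13591737  0.00853243] 0.04347684286471212
0 [0.042, np.float64(0.0), np.float64(0.0), 0, np.float64(0.0)]
2 [0.042, np.float64(-0.0), np.float64(0.0019), 0, np.float64(0.035)]
4 [0.042, np.float64(-0.0001), np.float64(0.0038), 0, np.float64(0.07)]
6 [0.042, np.float64(-0.0003), np.float64(0.0057), 0, np.float64(0.105)]
8 [0.042, np.float64(-0.0005), np.float64(0.0077), 0, np.float64(0.14)]
10 [0.042, np.float64(-0.0008), np.float64(0.0096), 0, np.float64(0.175)]
12 [0.042, np.float64(-0.0012), np.float64(0.0114), 0, np.float64(0.209)]
14 [0.042, np.float64(-0.0016), np.float64(0.0133), 0, np.float64(0.244)]
16 [0.042, np.float64(-0.0021), np.float64(0.0152), 0, np.float64(0.279)]
18 [0.042, np.float64(-0.0027), np.float64(0.017), 0, np.float64(0.314)]
20 [0.042, np.float64(-0.0033), np.float64(0.0188), 0, np.float64(0.349)]
22 [0.042, np.float64(-0.004), np.float64(0.0206), 0, np.float64(0.384)]
24 [0.042, np.float64(-0.0048), np.float64(0.0224), 0, np.float64(0.419)]
26 [0.042, np.float64(-0.0056), np.float64(0.0241), 0, np.float64(0.454)]
28 [0.042, np.float64(-0.0064), np.float64(0.0258), 0, np.float64(0.489)]
30 [0.042, np.float64(-0.0074), np.float64(0.0275), 0, np.float64(0.524)]
32 [0.042, np.float64(-0.0084), np.float64(0.0291), 0, np.float64(0.559)]
34 [0.042, np.float64(-0.0094), np.float64(0.0308), 0, np.float64(0.593)]
36 [0.042, np.float64(-0.0105), np.float64(0.0323), 0, np.float64(0.628)]
38 [0.042, np.float64(-0.0117), np.float64(0.0339), 0, np.float64(0.663)]
40 [0.042, np.float64(-0.0129), np.float64(0.0354), 0, np.float64(0.698)]
```

View pics/i_wrist.png

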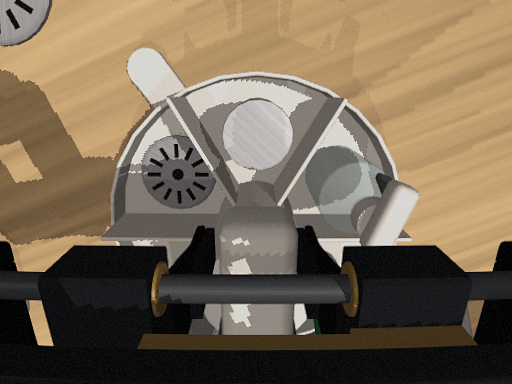

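Fingers straddle the front half of the bar, clear of the buttons; contents upright. Pushing clockwise along the arc.

servo_tool(steps=[0.042,-0.0001,0.0038,0,0.07,0.042,-0.0003,0.0057,0,0.105,0.042,-0.0005,0.0077,0,0.14,0.042,-0.0008,0.0096,0,0.175,0.042,-0.0012,0.0114,0,0.209,0.042,-0.0012,0.0114,0,0.209])

```text
time: 8.57
position: [0.5623, -0.0094, 0.3777]
tool_rot: [0.286, 0.958, 0.0, 0.0]
ft_force: [0.4, 0.2, 0.2]
grip_width: 0.0419
```

```bash
python3 - <<'E'
from h import *
delta([.608,-.0395,.378]); print(get_obs()["ft_force"],get_obs()["moment"],get_obs()["grip_width"])
E
```

```text
tool x ang 146.78347759155795 pos [ 0.56233668 -0.00941446  0.377732  ] t 8.575
d tool [-0.0547 -0.0002 -0.0003]
[0.41328233 0.24759641 0.15318248] [ 0.07999079 -0.09648932 -0.03496565] 0.04192697758375458
```

servo_tool(steps=[0.042,0,0.0019,0,0.035,0.042,-0.0001,0.0038,0,0.07,0.042,-0.0003,0.0057,0,0.105])

```text
time: 8.95
position: [0.5654, -0.0052, 0.3777]
tool_rot: [0.336, 0.942, -0.001, -0.0]
ft_force: [-0.9, -2.3, 1.0]
grip_width: 0.0421
```

servo_tool(steps=[0.042,0,0.0019,0,0.035,0.042,-0.0001,0.0038,0,0.07])

```text
time: 9.2
position: [0.5678, -0.0024, 0.3777]
tool_rot: [0.369, 0.93, -0.001, -0.0]
ft_force: [-0.4, -1.4, 0.9]
grip_width: 0.0419
```

```bash
python3 - <<'E'
from h import *
delta([.608,-.0395,.378]); print(get_obs()["ft_force"],get_obs()["moment"],get_obs()["grip_width"])
c=camera("wrist"); cv2.imwrite("pics/j_wrist.png",c["pixels"])
E
```

```text
tool x ang 136.73560682556032 pos [ 0.56779366 -0.00235309  0.37767306] t 9.2
d tool [-0.0547  0.0005 -0.0003]
[-0.42759364 -1.44746576  0.94313483] [-0.28815603  0.02155036  0.02751285] 0.04187033482346942
```

View pics/j_wrist.png

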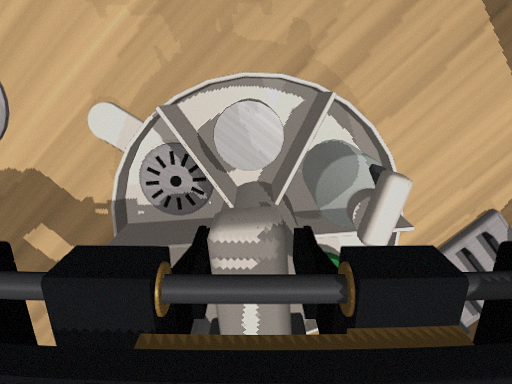

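Tray is being pushed (left finger on the bar), the cover nearing the nose. Continuing in small steps until it stops.

servo_tool(steps=[0.042,0,0.0019,0,0.035,0.042,-0.0001,0.0038,0,0.07])

```text
time: 9.5
position: [0.5697, -0.0012, 0.3775]
tool_rot: [0.4, 0.917, -0.004, -0.001]
ft_force: [-5.4, -11.3, 1.7]
grip_width: 0.0421
```

```bash
python3 - <<'E'
from h import *
delta([.608,-.0395,.378]); print(get_obs()["ft_force"],get_obs()["moment"],get_obs()["grip_width"])
E
```

```text
tool x ang 132.88514879821864 pos [ 0.56972556 -0.00122906  0.37750661] t 9.5
d tool [-0.0541  0.002  -0.0004]
[ -5.41609092 -11.2688323    1.70509376] [-1.92009299  0.71412372  0.20114355] 0.04208254042723562
```

servo_tool(steps=[0.042,0,0.0015,0,0,0.042,0,0.0015,0,0])

```text
time: 9.75
position: [0.5702, -0.0008, 0.3774]
tool_rot: [0.399, 0.917, -0.005, -0.002]
ft_force: [-5.3, -11.5, 1.6]
grip_width: 0.0425
```

servo_tool(steps=[0.05,0,-0.0035,0,0,0.06,0,-0.0035,0,0,0.06,0,-0.0035,-0.03,0,0.06,0,-0.0035,-0.06,0,0.06,0.0,-0.0035,-0.09,0,0.06,-0.04,-0.0035,-0.1,0,0.06,-0.05,-0.0035,-0.1,0,0.06,-0.05,-0.0035,-0.1,0])

```text
time: 10.75
position: [0.603, -0.0373, 0.4768]
tool_rot: [0.401, 0.916, 0.0, -0.001]
ft_force: [-0.8, 0.3, 0.1]
grip_width: 0.06
```

```bash
python3 - <<'E'
from h import *
import pickle
delta([.608,-.0395,.46]); print(get_obs()["ft_force"])
c=camera("wrist"); cv2.imwrite("pics/k_wrist.png",c["pixels"]);pickle.dump(c,open("k_wrist.pkl","wb"))
E
```

```text
tool x ang 132.71510634396842 pos [ 0.60300867 -0.03732582  0.47683924] t 10.75
d tool [-0.005   0.0022  0.0168]
[-0.76220165  0.26465709  0.11178946]
```

View pics/k_wrist.png

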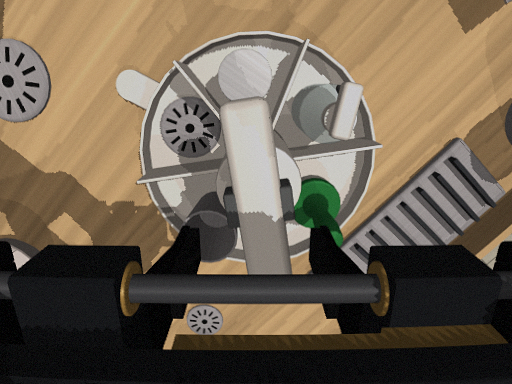

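```bash
python3 - <<'E'
from h import *
a=cv2.imread("pics/k_wrist.png")[165:235,205:315]; cv2.imwrite("pics/l.png",cv2.resize(a,None,fx=7,fy=7,interpolation=cv2.INTER_CUBIC))
c=camera("scene");cv2.imwrite("pics/k_scene.png",cv2.resize(c["pixels"][120:280,190:400],None,fx=3.5,fy=3.5,interpolation=cv2.INTER_CUBIC))
E
```

```text
(no output)
```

View pics/l.png

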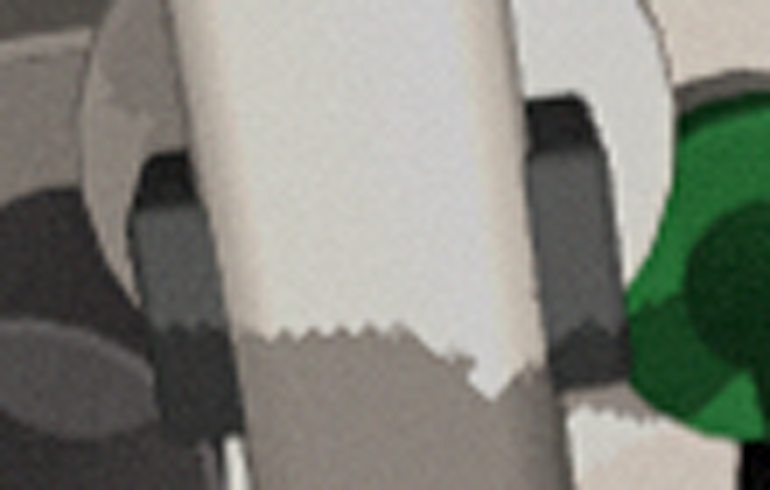

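View pics/k_scene.png

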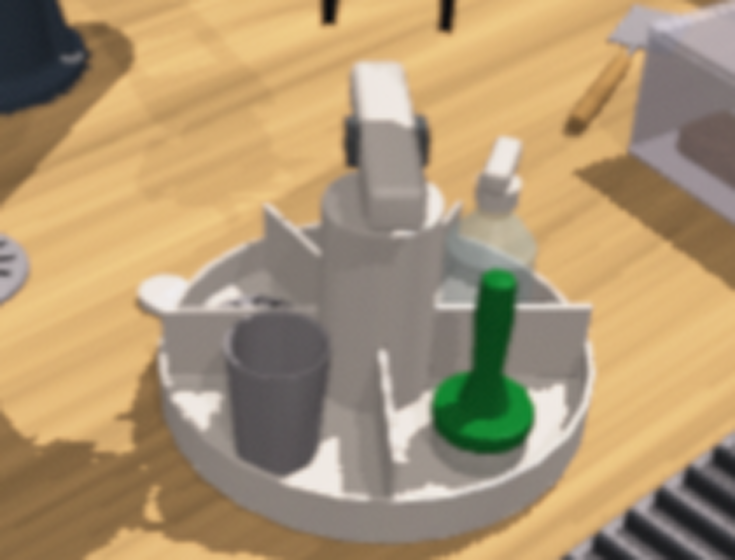

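Both buttons stand out from the bar in this view; measuring their span, the bar angle and the cover's offset.

```bash
python3 - <<'E'
from h import *
import pickle
c=pickle.load(open("k_wrist.pkl","rb"))
uv=np.array([(132,207),(603,150),(632,378),(162,437)])/7+[205,165]
P=plane(c,uv,.226)[:,:2]; print(P.round(4),P.mean(0))
u=(P[0]+P[1]-P[2]-P[3]);u/=np.linalg.norm(u); n=np.array([-u[1],u[0]])
print("ang",np.degrees(np.arctan2(u[1],u[0])),"span",(P[0]-P[1])@n,(P[3]-P[2])@n)
e=np.array([(222,200),(530,150),(548,378),(243,432)])/7+[205,165]
B=plane(c,e,.226)[:,:2]; print("protrusions l", (P[0]-B[0])@n,(P[3]-B[3])@n,"r",(P[1]-B[1])@n,(P[2]-B[2])@n)
cov=plane(c,[(190,127)],.027)[0,:2]; ax=P.mean(0)
nose=plane(c,[(124,78)],.009)[0,:2]; d=nose-ax; print("nose",nose,np.linalg.norm(d),np.degrees(np.arctan2(d[1],d[0])))
f=ax+.095*d/np.linalg.norm(d); print("cover",cov,np.linalg.norm(cov-ax),"front",f,"dist",np.linalg.norm(cov-f))
E
```

```text
[[ 0.582  -0.0489]
 [ 0.6142 -0.0107]
 [ 0.6346 -0.0269]
 [ 0.6018 -0.0666]] [ 0.60815134 -0.0382849 ]
ang 139.7682055303847 span 0.04996270965922581 0.051531769018985187
protrusions l 0.009551109680247966 0.008862361901187978 r -0.007603270539466308 -0.009036054269801065
nose [ 0.41268195 -0.08436726] 0.20082795439668966 -166.73460493449315
cover [ 0.51938496 -0.07116621] 0.09466071560568656 front [ 0.51568616 -0.06008378] dist 0.011683376997825479
```

```bash
python3 -c "
from h import *
print(hand_in())"
```

```text
the job is handed in; nothing more can be done
None
```

The drain cover is at the front over the foot's nose, with the catch clicked home there and both buttons out again. I handed the job in at about 11 s of the 48 s allowed; no verdict was reported.

- **Pinch and turn:** I pinched both buttons flush (36 mm across) at the first stop. I then turned the caddy clockwise about 37 degrees with the buttons held in and let go between the stops.
- **Finding the stop:** I pushed the bar by its front half, clear of the buttons, until it stopped. The push rose from about 2 N to about 12 N there, then I backed off and lifted clear.
- **Last checks (wrist and scene pictures):**
  - The buttons span 50–51.5 mm, against 52 mm fully out and about 42 mm between stops.
  - The bar has turned about 55 degrees, within the 47–73 degree range given.
  - The cover lies about 12 mm from the front place (45 mm allowed).
  - The brush and tumbler are upright, and so are the jar and bottle.
  - The fingertips were about 65 mm above the bar, touching nothing.
- **One odd reading:** an extra 1.5 mm push at the stop moved the tool only 0.5 mm and the force stayed at about 12 N. I therefore relied on the measured button span, not the force, to confirm the catch. No check failed.

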